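# Pump and hold a trolley brake lever to check its gap

## Task

Two trolley handle ends stand clamped on the sampling bench: one carries the long brake lever with a ball end, the other a short catch lever, which you leave alone. With the outside of your fingers, from the side away from the bar, gently press the brake lever towards its bar until it stops and keep it there a moment, let it come all the way out, then press it in to its stop again and finish while still holding it there, so that the gap left to the bar can be seen. Do not take the lever between the fingers, and leave the things standing about where they are.

Things in the scene. Friction and masses are not known exactly. Their poses are not given: they have to be found in the camera images.
- brake_stand: trolley handle end with the long lever (130 mm) on a fixed bench stand: base plate 110 x 90 x 12, post, level round bar (rubber grip 32 dia), axis 160 above the table. Origin: under the centre of the base plate. Own frame: the bar runs along y from +45 to a free end at -190; the lever is on the bar's -x side at bar height, vertical pivot at x -34, y -34. Nothing rises above 185 mm.
- brake_lever (a joint): brake lever angle, rad: 0 = fully out, grows as pressed towards the bar (counter-clockwise from above), firm stop at 0.36, where its ball end is about 20 mm short of the bar. 0.325 or more counts as in, 0.04 or less as out. A spring resists with about 4 N at the press point at first, 8 N at the stop, and brings it back out; over 40 N strains it, over 4 rad/s slams it.
- brake_pivot (a point): pivot of the brake lever, turning with it. Aluminium blade, mm: 8 thick (x), 22 tall (z), ball end 22 dia. This point: on the pivot axis at mid height (160 above the table); the blade runs along its own -y to the ball's centre at y = -130. Own +x is the pressing direction, towards the bar; -x is its outside. When out it splays 0.42 rad from the bar.
- brake_press (a point): where to press: on the outer face of the brake lever's blade (its -x face), 100 mm from the pivot, at mid height of the blade. Axes as those of brake_pivot: +x points into the blade and is the pressing direction, -y towards the ball end, z up. It moves with the lever.
- catch_stand: trolley handle end with the short lever (62 mm, no ball) on a fixed bench stand: base plate 110 x 90 x 12, post, level round bar (rubber grip 32 dia), axis 160 above the table. Origin: under the centre of the base plate. Own frame: the bar runs along y from +45 to a free end at -190; the lever is on the bar's -x side at bar height, vertical pivot at x -34, y -34. Nothing rises above 185 mm.
- catch_lever (a joint): angle of the short catch lever, rad: 0 = out (sprung), grows to 0.30 when pressed in; leave it out (below 0.08).
- catch_end (a point): outer face of the short catch lever near its free end, 60 mm from its pivot.
- beaker_mid: empty glass beaker, 66 mm diameter, 88 mm tall, standing loose between the two stands; origin under its centre
- beaker_right: empty glass beaker, 72 mm diameter, 95 mm tall, loose, on the right (-y) of the stands; origin under its centre
- beaker_far: empty glass beaker, 84 mm diameter, 110 mm tall, loose, beyond (+x) the stands; origin under its centre
- cylinder_tall: empty tall graduated cylinder of clear plastic on a white round foot, foot 84 mm, tube 54 mm, 282 mm tall, loose, far left; origin under its centre
- sample_bottle: closed white sample bottle, 64 mm diameter, 150 mm tall, loose, far right; origin under its centre
- spanner: steel spanner 160 mm long lying loose on the robot's side of the stands; origin under its centre
- stir_stick: flat wooden stirring stick 150 x 18 x 4 mm lying loose beyond (+x) the stands; origin under its centre

How it is judged (in metres and radians):
On the way, in this order (a step that is already met when the one before it is completed fails the run):
1. the brake lever is pressed in to its stop by the fingers and kept there for a moment (value of joint brake_lever above 0.325 rad and contact force between the fingers and brake_lever above 3 N), for 0.3 s.
2. the brake lever is let all the way out (value of joint brake_lever below 0.04 rad), for 0.1 s.
3. the brake lever is pressed in to its stop again by the fingers (all of step 1), for 0.3 s.
At the end, for the whole second after the job is handed in: the brake lever is held still at its stop (0.325 rad or more of 0.36) by the fingers pressing on its blade with 3 to 40 N; the catch lever is out (below 0.08 rad); every loose thing is within 30 mm of where it stood (all of step 3 and contact force between the fingers and brake_lever below 40 N and velocity of joint brake_lever between -0.1 and 0.1 rad/s and value of joint catch_lever below 0.08 rad and distance of each of beaker_mid, beaker_right, beaker_far, cylinder_tall, sample_bottle, spanner, stir_stick from where it was at the start of the episode below 0.03 m); the arm keeps its last pose, push and grip.
It fails at once if the brake lever is taken between the fingers, or the fingers reach in between it and the bar (x of the grasp point in the frame of brake_press between -0.003 and 0.055 m and y of the grasp point in the frame of brake_press between -0.045 and 0.085 m and z of the grasp point in the frame of brake_press between -0.03 and 0.025 m).
It fails at once if the brake lever is pressed with more than 40 N (contact force between the fingers and brake_lever above 40 N).
It fails at once if the brake lever is slammed in (faster than 4 rad/s) (velocity of joint brake_lever above 4 rad/s).
It fails at once if the short catch lever is pressed (value of joint catch_lever above 0.08 rad).
It fails at once if a loose thing is moved by more than 30 mm, lifted or knocked over (distance of any of beaker_mid, beaker_right, beaker_far, cylinder_tall, sample_bottle, spanner, stir_stick from where it was at the start of the episode above 0.03 m).
It also fails if it takes over 48 s, if anything falls off the work surface, if the arm or the gripper's body presses on something with over 40 N, if the wrist force passes 120 N, or if a joint passes its speed limit or range.

## Robot

A 7-joint arm with a two-finger parallel gripper is mounted at the origin on the work surface. World frame = base frame: x ahead of the robot, y to its left, z up, the work surface at z = 0. Lengths are in mm, angles in rad, forces in N, time in s.
With the tool pointing down it reaches from about 400 to 900 mm from the base axis. Payload 5.5 kg.
Tool frame: the origin (TCP) lies on the front face of the gripper's body, between the roots of the fingers; the fingertips stand 66 mm ahead of it and the grasp point (between the pads) lies 47 mm ahead of it; z points along the fingers, x is the direction in which the jaws open and shut, and the axes are right-handed (so a half turn about z gives the same grasp; the last joint's range is limited). The gripper opens to 92 mm and grips with 3 to 60 N. Pads are 19 mm wide; open, the fingers measure 130 mm over their backs; the gripper's body (75 mm by 190 mm) begins 47 mm behind the grasp point.
Start: joints at [1.368, 0.501, -0.427, 1.55, 0.221, 1.138, -0.21], TCP at [291.968, -580.735, 292.229] pointing down, gripper open.
Joint ranges: [-2.88, 2.88], [-0.31, 2.03], [-1.54, 1.56], [0.2, 2.42], [-1.41, 4.55], [0.19, 2.02], [-2.57, 2.57]. Speed limits (rad/s): [2.57, 2.57, 3.14, 3.14, 3.14, 3.14, 3.14].

## Interface

Orientations are given as [roll, pitch, yaw] about the fixed x, y, z axes, in that order (R = Rz(yaw) Ry(pitch) Rx(roll)).
In Python, from bench import get_state, capture, calibration, sign_off gives the robot as it stands. The module is installed in compiled form; this text tells all that it offers.
- The arm moves only by the tool send_rows, never from a script. Its argument "moves" is a list of rows, each a list of 2 entries, a list of its own where there are three numbers: the shift along the tool's x, y, z in cm, then the turn about the tool's z in degrees. A call has exactly 8 rows; each row is the pose to reach, as a shift and turn from the pose commanded when the call began, along the tool's axes at that moment; what a row does not reach only later rows make up. A row lasts 1/8 s, in which the tool goes at most 62.5 mm and 10.7 degrees, less where a joint would pass 70% of its speed; a pose out of reach is approached as far as the arm can. A call with a gripper value outside its range is refused whole. "fingers" is the opening, from 0 (shut) to 1 (fully open), set as the call begins (left out, the last holds). The fingers move at their own pace and stop on an object; "force" is the grip in N (left out, the last holds). Time passes only in rows, so rows that repeat a pose let the fingers close, or fill a call up. It gives the time, the measured TCP pose, the force and the opening at its end, in the units of the state.
- get_state(): the state, without advancing time (a new reading comes with each control period).
- capture(name): name is "scene" or "top"; returns the picture (384x512x3 uint8, red, green, blue); there is no depth.
- calibration(name): a dict with "mtx" (3x3 intrinsics, pixels), "xyz" and "attitude" of the camera in the world. Camera axes: x right, y up, looking along -z (the intrinsics and any distortion apply to the point x, -y, -z); pixel columns grow to the right and rows downward; lengths in mm; the calibration is good to about 2 mm. A picture is of the moment at which its call begins. calibration takes no time and is no camera call.
- sign_off(): hands the job in, once; it reports no verdict.
The state is a dict: "time": time; "joint_pos": joint angles; "qd": joint speeds; "tau": joint torques, N m; "eef_pos": TCP position; "tool_rot": TCP orientation; "contact_force": force on the tool from outside, world axes, zero at the start; "torque": the same for the moment, N m; "opening": finger opening in mm.
Only numpy, scipy, OpenCV 4.12 (cv2) and the standard library are available. Lean on these libraries where they do the work, as an engineer would, in place of code of your own. Each camera call takes 0.05 s, during which the arm holds its last target. There are 200 camera calls.

## Working session

There is one attempt and no reset: what is moved stays moved. The work goes in short steps, Python scripts to look and compute and a tool call to move; the robot and the scene stay as the last step left them, time stands still between calls to the robot, and variables do not carry over. Pictures are saved under pics/ and viewed, about 8 in all and at most 12, crops included, and the job is handed in when it is done.

Besides the shell and the picture viewer there is one more tool, called after "Request:" as name(argument=value, ...), one argument or row to a line, values as JSON. send_rows: Moves the arm, as the interface text tells. Its arguments: {"type":"object","properties":{"moves":{"type":"array","items":{"type":"array"}},"fingers":{"type":"number"},"force":{"type":"number"}},"required":["moves"]}

```bash
mkdir -p pics; python3 - <<'E'
from bench import *
import cv2
s=get_state(); print({k:s[k] for k in("time","eef_pos","tool_rot","contact_force","opening")})
for n in("scene","top"):
    print(n,calibration(n)); cv2.imwrite(f"pics/{n}0.png",cv2.resize(capture(n)[:,:,::-1],None,fx=1.5,fy=1.5))
E
```

```text
{'time': 0.0, 'eef_pos': array([ 291.63406774, -580.2678011 ,  291.15565244]), 'tool_rot': array([-3.14153304e+00,  1.94093200e-03, -1.10491711e+00]), 'contact_force': array([-0.90292647, -0.1065692 , -0.28532763]), 'opening': 91.8018220560472}
scene {'mtx': array([[357.42318671,   0.        , 250.84832845],
       [  0.        , 357.42318671, 185.9959814 ],
       [  0.        ,   0.        ,   1.        ]]), 'xyz': array([842.92698176, 413.63682646, 870.57080812]), 'attitude': array([ 0.57379567, -0.00551203,  2.50379566])}
top {'mtx': array([[359.67566247,   0.        , 255.49875042],
       [  0.        , 359.67566247, 192.67345209],
       [  0.        ,   0.        ,   1.        ]]), 'xyz': array([4.58466308e+02, 2.39875170e-01, 1.20471271e+03]), 'attitude': array([ 0.09581854,  0.00203818, -1.59365468])}
```

View pics/scene0.png

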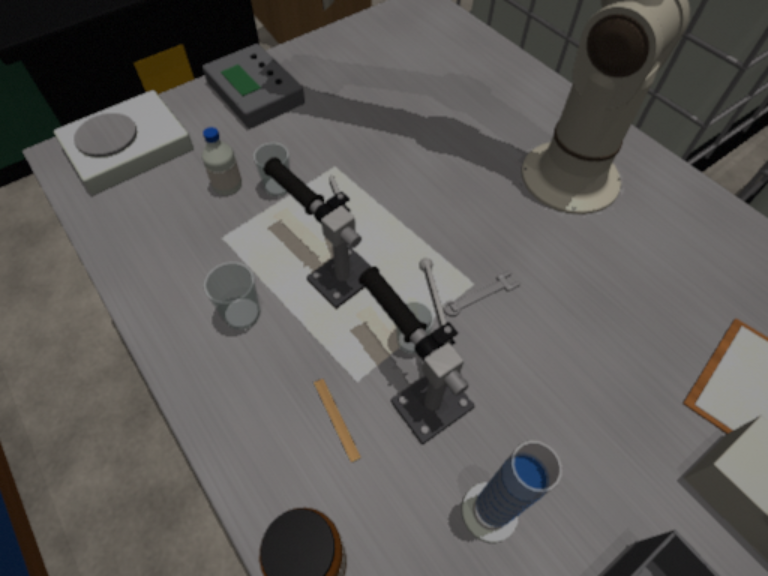

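View pics/top0.png

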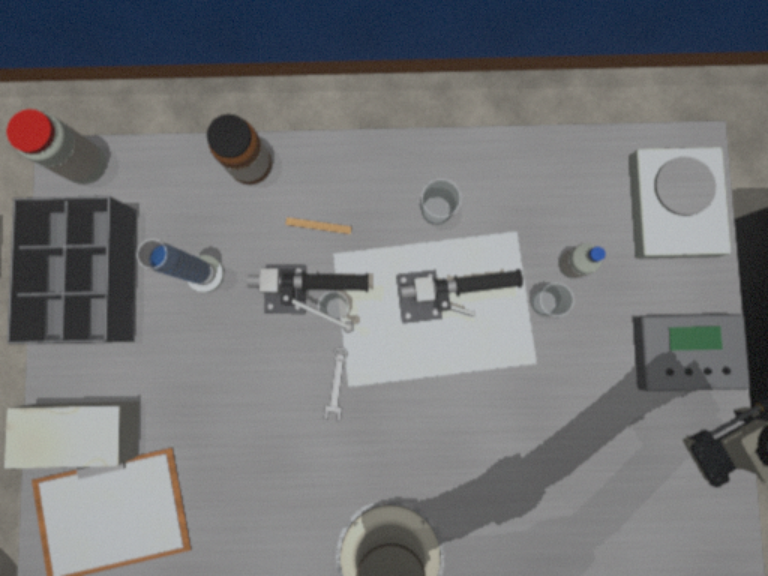

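```bash
cat > h.py <<'E'
import numpy as np
from scipy.spatial.transform import Rotation as R
from bench import *
def ray(n,px):
    c=calibration(n); d=np.linalg.solve(c["mtx"],[*px,1]); d[1:]*=-1
    return np.array(c["xyz"]),R.from_euler("xyz",c["attitude"]).apply(d)
def onz(n,px,z):
    o,d=ray(n,px); return (o+d*(z-o[2])/d[2]).round(1)
def tri(a,b):
    (o,d),(p,e)=ray("scene",a),ray("top",b)
    s=np.linalg.lstsq(np.c_[d,-e],p-o,rcond=None)[0]; q,r=o+d*s[0],p+e*s[1]
    return ((q+r)/2).round(1),round(np.linalg.norm(q-r),1)
E
python3 - <<'E'
from h import *
import cv2
k=1.5
print("ball",tri((427/k,264/k),(351/k,322/k)),onz("top",(351/k,322/k),160),onz("scene",(427/k,264/k),160))
for n,p in dict(barA=(303,281),barB=(369,283),pivot=(287,298),catchEnd=(473,313),catchPivot=(447,304)).items(): print(n,onz("top",np.array(p)/k,160))
for n,p in dict(base1=(265,266),base2=(265,313),base3=(306,313),base4=(306,266)).items(): print(n,onz("top",np.array(p)/k,12))
print("spanner",onz("top",(335/k,385/k),0),"beakermid",onz("top",(335/k,305/k),44),"cyl",onz("top",(205/k,273/k),5),onz("top",(152/k,253/k),282))
S=capture("scene")[150:270,200:360,::-1]; T=capture("top")[165:235,150:330,::-1]
cv2.imwrite("pics/c1.png",np.vstack([cv2.resize(S,(720,540))[:, :],])); cv2.imwrite("pics/c2.png",cv2.resize(T,None,fx=4.4,fy=4.4,interpolation=2))
E
```

```text
ball (array([490.8,  68.9, 164. ]), np.float64(14.9)) [496.3  63.9 160. ] [483.5  72.3 160. ]
barA [578.2 156.1 160. ]
barB [571.3  27.5 160. ]
pivot [545.7 187.4 160. ]
catchEnd [ 508.2 -172.6  160. ]
catchPivot [ 526.8 -122.9  160. ]
base1 [630.8 262.6  12. ]
base2 [525.9 262.8  12. ]
base3 [523.8 172.1  12. ]
base4 [628.7 171.1  12. ]
spanner [364.1 111.3   0. ] beakermid [537.8 104.8  44. ] cyl [619.1 398.7   5. ] [619.  398.8 282. ]
```

View pics/c2.png

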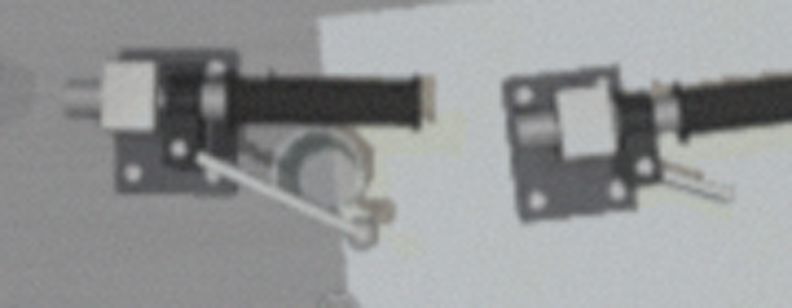

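View pics/c1.png

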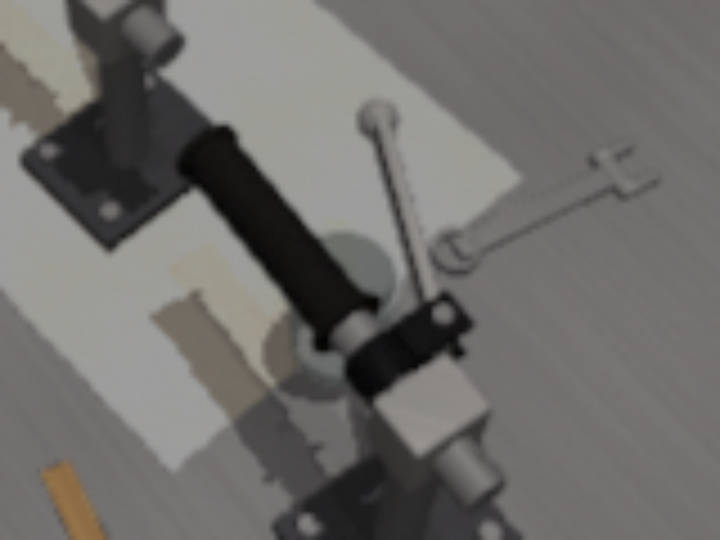

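```bash
cat >> h.py <<'E'
T=lambda u,v:(150+u/4.4-.4,165+v/4.4-.4)
S=lambda u,v:(200+u/4.5-.4,150+v/4.5-.4)
E
python3 - <<'E'
from h import *
b,t=tri(S(378,118),T(361,233)); print("ball",b,t)
p,t=tri(S(443,314),T(178,150)); print("piv",p,t)
print("top z160: ball",onz("top",T(361,233),160),"piv z172",onz("top",T(178,150),172),"barend",onz("top",T(419,102),160),"barA",onz("top",T(232,101),160),"scene barend",onz("scene",S(205,155),160))
d=(b-p)[:2]; print(np.hypot(*d),np.degrees(np.arctan2(d[1],d[0])))
E
```

```text
ball [487.4  71.2 163. ] 1.6
piv [543.7 187.5 181.2] 0.7
top z160: ball [488.   70.9 160. ] piv z172 [544.7 189.  172. ] barend [574.   30.9 160. ] barA [577.5 155.1 160. ] scene barend [573.9  34.5 160. ]
129.21060328007144 -115.83129280189317
```

Request:
send_rows(
  moves=[
    [[-2.3,-1.8,0],-7],
    [[-4.6,-3.7,0],-14],
    [[-6.9,-5.5,0],-21],
    [[-9.2,-7.4,0],-28],
    [[-11.5,-9.2,0],-35],
    [[-13.8,-11.0,0],-43],
    [[-16.1,-12.9,0],-50],
    [[-18.4,-14.8,0],-58],
  ],
  fingers=0,
  force=30,
)

```text
time: 1.2
eef_pos: [341.6, -348.8, 292.2]
tool_rot: [3.141, 0.0, -0.088]
contact_force: [-0.2, -0.7, -0.2]
opening: 16.6
```

Request:
send_rows(
  moves=[
    [[1.0,-5,0],0],
    [[2.5,-10.5,0],0],
    [[4.0,-16.5,0],0],
    [[5.0,-22.5,0],0],
    [[5.8,-28.5,0],0],
    [[5.8,-34.5,0],0],
    [[5.8,-41,0],0],
    [[5.8,-46.6,0],0],
  ],
)

```text
time: 2.2
eef_pos: [442.4, 110.6, 292.5]
tool_rot: [3.141, -0.001, -0.093]
contact_force: [0.2, -0.2, -0.1]
opening: 0.4
```

```bash
python3 - <<'E'
from bench import *
s=get_state(); print(s)
E
```

```text
{'time': 2.2, 'joint_pos': array([ 0.6280822 ,  0.24730689, -1.04773185,  2.00344731,  0.25168988,
        1.0262234 , -0.63142449]), 'qd': array([-1.08969971,  0.40958695, -0.0981546 , -0.2798799 ,  0.41230444,
        0.1210806 , -1.34836529]), 'tau': array([ 4.31399792e+00, -3.06315780e+01, -7.00627863e+00, -2.40751058e+01,
       -9.10604205e-01,  2.04609102e-02,  1.78959880e+00]), 'eef_pos': array([442.3919628 , 110.60836529, 292.49060986]), 'tool_rot': array([ 3.14108780e+00, -1.11355142e-03, -9.29738658e-02]), 'contact_force': array([ 0.23436443, -0.1607846 , -0.10701507]), 'torque': array([-0.05383877, -0.15871972, -0.01120731]), 'opening': 0.4272076515866085}
```

Request:
send_rows(
  moves=[
    [[0,0,1],0],
    [[0,0,2.5],0],
    [[0,0,4],0],
    [[0,0,5.5],0],
    [[0,0,7],0],
    [[0,0,8],0],
    [[0,0,8.7],0],
    [[0,0,8.7],0],
  ],
)

```text
time: 3.2
eef_pos: [442.3, 108.8, 204.9]
tool_rot: [-3.142, 0.001, -0.092]
contact_force: [0.3, 0.5, -0.1]
opening: 0.3
```

```bash
python3 - <<'E'
from bench import *
import cv2,numpy as np
print(get_state()["eef_pos"],get_state()["contact_force"])
a=capture("scene")[130:270,200:360,::-1]; b=capture("top")[165:245,150:290,::-1]
cv2.imwrite("pics/d1.png",np.hstack([cv2.resize(a,(400,350)),cv2.resize(b,(400,350*1))]))
E
```

```text
[442.25878254 108.8477027  204.88880069] [ 0.34353888  0.50732484 -0.13673466]
```

View pics/d1.png

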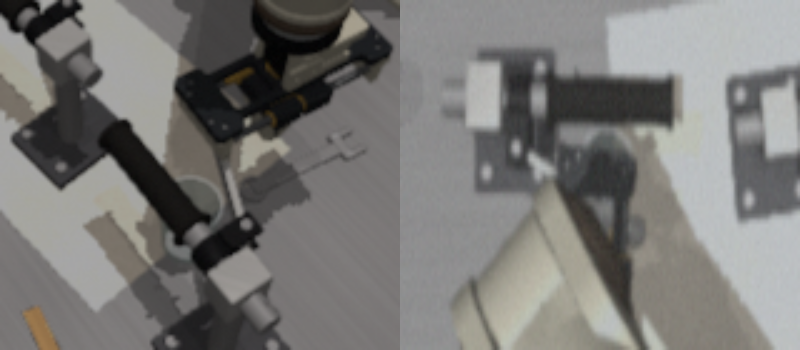

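Request:
send_rows(
  moves=[
    [[0.8,0,0],0],
    [[1.6,-0.1,0],0],
    [[2.4,-0.2,0],0],
    [[3.1,-0.2,0],0],
    [[3.7,0,0],0],
    [[4.2,0.2,0],0],
    [[4.6,0.4,0],0],
    [[4.6,0.4,0],0],
  ],
)

```text
time: 4.3
eef_pos: [487.5, 101.3, 205.1]
tool_rot: [-3.14, 0.001, -0.092]
contact_force: [-4.2, 4.0, 1.0]
opening: 0.2
```

Request:
send_rows(
  moves=[
    [[0.4,0.15,0],0],
    [[0.8,0.3,0],0],
    [[1.2,0.45,0],0],
    [[1.6,0.6,0],0],
    [[1.9,0.7,0],0],
    [[2.2,0.8,0],0],
    [[2.2,0.8,0],0],
    [[2.2,0.8,0],0],
  ],
)

```text
time: 5.3
eef_pos: [507.3, 91.9, 204.8]
tool_rot: [-3.141, 0.003, -0.091]
contact_force: [-6.7, 5.9, 2.2]
opening: -0.0
```

Request:
send_rows(
  moves=[
    [[0.1,0,0],0],
    [[0.2,0,0],0],
    [[0.3,0,0],0],
    [[0.4,0,0],0],
    [[0.4,0,0],0],
    [[0.4,0,0],0],
    [[0.4,0,0],0],
    [[0.4,0,0],0],
  ],
)

```text
time: 6.3
eef_pos: [511.0, 91.4, 204.8]
tool_rot: [-3.141, 0.004, -0.091]
contact_force: [-6.1, 5.4, 2.9]
opening: 0.2
```

Request:
send_rows(
  moves=[
    [[0.1,0,0],0],
    [[0.2,0,0],0],
    [[0.3,0,0],0],
    [[0.3,0,0],0],
    [[0.3,0,0],0],
    [[0.3,0,0],0],
    [[0.3,0,0],0],
    [[0.3,0,0],0],
  ],
)

```text
time: 7.3
eef_pos: [513.7, 91.0, 204.7]
tool_rot: [3.142, 0.004, -0.091]
contact_force: [-7.8, 3.9, 3.4]
opening: 0.0
```

```bash
python3 - <<'E'
from bench import *
import cv2,numpy as np
print(get_state()["eef_pos"],get_state()["contact_force"],get_state()["torque"])
a=capture("scene")[140:240,240:340,::-1]; b=capture("top")[175:235,170:250,::-1]
cv2.imwrite("pics/d2.png",np.hstack([cv2.resize(a,(500,500)),cv2.resize(b,(300,225)) if 0 else cv2.copyMakeBorder(cv2.resize(b,(300,225)),0,275,0,0,0)]))
E
```

```text
[513.70406326  91.02204537 204.74769735] [-7.82580657  3.91230909  3.36285086] [0.81857588 1.46768884 0.05411176]
```

View pics/d2.png

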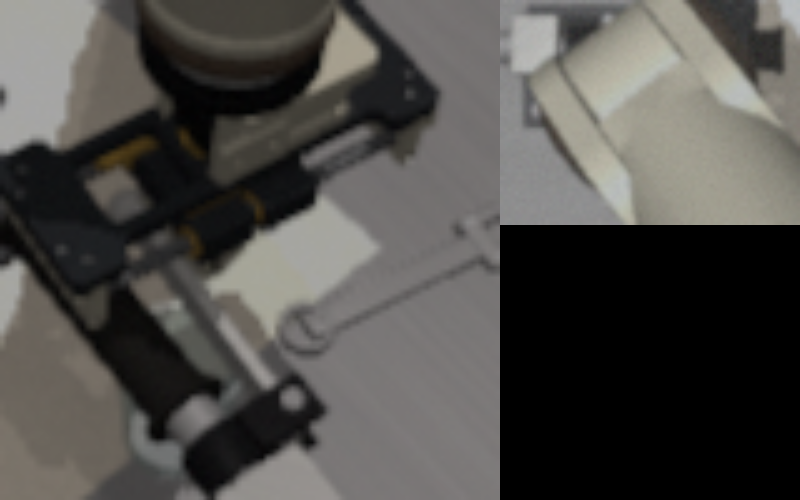

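Request:
send_rows(
  moves=[
    [[0.1,0,0],0],
    [[0.2,0,0],0],
    [[0.2,0,0],0],
    [[0.2,0,0],0],
    [[0.2,0,0],0],
    [[0.2,0,0],0],
    [[0.2,0,0],0],
    [[0.2,0,0],0],
  ],
)

```text
time: 8.4
eef_pos: [514.1, 91.0, 204.7]
tool_rot: [3.14, 0.007, -0.09]
contact_force: [-13.9, 3.8, 9.1]
opening: 0.5
```

```bash
python3 - <<'E'
from h import *
q=lambda u,v:onz("scene",(240+u/5-.4,140+v/5-.4),171)
a,b=q(262,383),q(187,270); d=(b-a)[:2]
print(a,b,"angle",np.degrees(np.arctan2(d[1],d[0])),"joint",np.arctan2(d[1],d[0])-np.radians(-115.7))
print(get_state()["contact_force"])
import cv2
a=capture("scene")[175:225,265:315,::-1]; cv2.imwrite("pics/d3.png",cv2.resize(a,(600,600),interpolation=2))
E
```

```text
[544.6 170.5 171. ] [534.5 105.  171. ] angle -98.76588089646059 joint 0.2955561342816333
[-13.8798974    3.78548863   9.12802044]
```

View pics/d3.png

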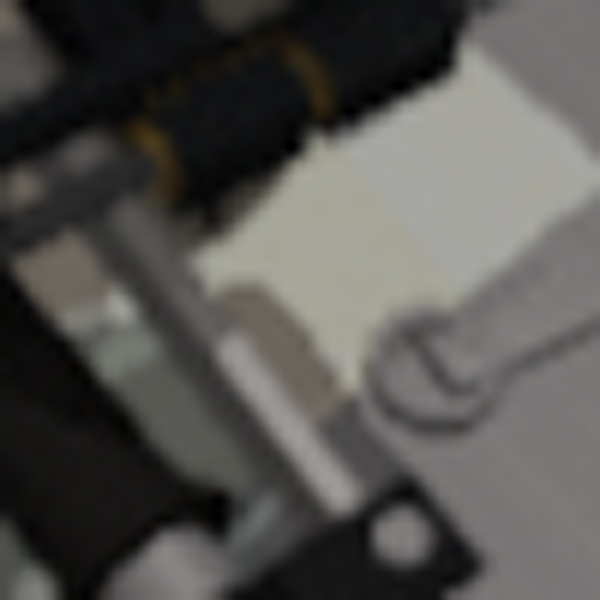

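```bash
python3 - <<'E'
from h import *
q=lambda u,v:onz("scene",(265+u/12-.4,175+v/12-.4),171)
for A,B in(((358,487),(240,335)),((343,500),(228,345)),((358,487),(160,205)),((332,500),(218,350))):
    a,b=q(*A),q(*B); d=(b-a)[:2]
    print(a,b,"joint",np.arctan2(d[1],d[0])-np.radians(-115.7))
# from pivot centre through finger face contact
P=np.array([543.8,187.7])
for A in((160,205),(240,335),(358,487)):
    v=q(*A)[:2]-P; L=np.hypot(*v); print(L,np.arctan2(v[1],v[0])+np.arcsin(-4/L)*-1-np.radians(-115.7), np.arctan2(v[1],v[0])-np.arcsin(4/L)-np.radians(-115.7))
E
```

```text
[538.7 171.7 171. ] [535.6 133.7 171. ] joint 0.3671509238620836
[542.6 172.2 171. ] [538.8 134.1 171. ] joint 0.34914084052540395
[538.7 171.7 171. ] [529.5 102.3 171. ] joint 0.3167532297436999
[544.3 171.  171. ] [541.  133.8 171. ] joint 0.36007154528156815
86.58897158414574 0.3288532001758415 0.23642978960258465
54.61904429775387 0.3711492128367624 0.224548911075225
16.793153366774185 0.3804851386262733 -0.10052319061821224
```

Request:
send_rows(
  moves=[
    [[0.05,0,0],0],
    [[0.1,0,0],0],
    [[0.1,0,0],0],
    [[0.1,0,0],0],
    [[0.1,0,0],0],
    [[0.1,0,0],0],
    [[0.1,0,0],0],
    [[0.1,0,0],0],
  ],
)

```text
time: 9.45
eef_pos: [514.3, 91.0, 204.6]
tool_rot: [3.14, 0.009, -0.09]
contact_force: [-17.3, 3.7, 11.5]
opening: 0.1
```

Request:
send_rows(
  moves=[
    [[-0.5,0,0],0],
    [[-1.2,-0.2,0],0],
    [[-2.0,-0.5,0],0],
    [[-2.9,-0.8,0],0],
    [[-3.9,-1.1,0],0],
    [[-4.9,-1.3,0],0],
    [[-5.8,-1.3,0],0],
    [[-6.6,-1.2,0],0],
  ],
)

```text
time: 10.45
eef_pos: [454.5, 107.8, 205.6]
tool_rot: [-3.141, -0.001, -0.092]
contact_force: [-0.2, -1.3, -0.3]
opening: 0.1
```

Request:
send_rows(
  moves=[
    [[-0.8,0,0],0],
    [[-1.2,0,0],0],
    [[-1.2,0,0],0],
    [[-1.2,0,0],0],
    [[-1.2,0,0],0],
    [[-1.2,0,0],0],
    [[-1.2,0,0],0],
    [[-1.2,0,0],0],
  ],
)

```text
time: 11.45
eef_pos: [442.4, 108.8, 205.2]
tool_rot: [-3.142, 0.0, -0.093]
contact_force: [-0.4, 0.5, 0.1]
opening: 0.6
```

```bash
python3 - <<'E'
from bench import *
import cv2,numpy as np
print(get_state()["eef_pos"],get_state()["contact_force"])
a=capture("scene")[140:240,240:340,::-1]
cv2.imwrite("pics/d4.png",cv2.resize(a,(500,500)))
E
```

```text
[442.44824246 108.7801101  205.21181088] [-0.42191258  0.48805532  0.10049693]
```

View pics/d4.png

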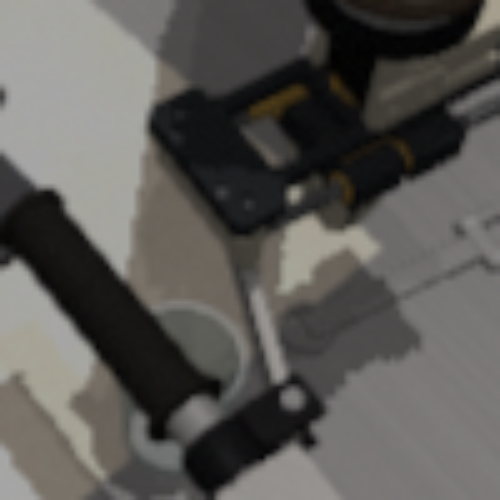

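Request:
send_rows(
  moves=[
    [[0.8,0,0],0],
    [[1.6,-0.1,0],0],
    [[2.4,-0.2,0],0],
    [[3.1,-0.2,0],0],
    [[3.7,0,0],0],
    [[4.2,0.2,0],0],
    [[4.6,0.4,0],0],
    [[5.0,0.55,0],0],
  ],
)

```text
time: 12.5
eef_pos: [491.0, 99.9, 205.1]
tool_rot: [-3.14, 0.001, -0.091]
contact_force: [-3.5, 5.4, 0.9]
opening: 0.7
```

Request:
send_rows(
  moves=[
    [[0.4,0.15,0],0],
    [[0.8,0.3,0],0],
    [[1.2,0.45,0],0],
    [[1.6,0.6,0],0],
    [[1.9,0.65,0],0],
    [[2.1,0.65,0],0],
    [[2.3,0.65,0],0],
    [[2.5,0.65,0],0],
  ],
)

```text
time: 13.5
eef_pos: [513.8, 91.3, 204.8]
tool_rot: [-3.141, 0.004, -0.091]
contact_force: [-8.2, 5.9, 3.1]
opening: 0.3
```

Request:
send_rows(
  moves=[
    [[0.1,0,0],0],
    [[0.2,0,0],0],
    [[0.3,0,0],0],
    [[0.3,0,0],0],
    [[0.3,0,0],0],
    [[0.3,0,0],0],
    [[0.3,0,0],0],
    [[0.3,0,0],0],
  ],
)

```text
time: 14.5
eef_pos: [514.3, 91.4, 204.6]
tool_rot: [3.14, 0.009, -0.09]
contact_force: [-16.5, 4.7, 11.7]
opening: 0.5
```

Request:
send_rows(
  moves=[
    [[0,0,0],0],
    [[0,0,0],0],
    [[0,0,0],0],
    [[0,0,0],0],
    [[0,0,0],0],
    [[0,0,0],0],
    [[0,0,0],0],
    [[0,0,0],0],
  ],
)

```text
time: 15.5
eef_pos: [514.3, 91.4, 204.6]
tool_rot: [3.14, 0.009, -0.09]
contact_force: [-16.2, 3.7, 11.3]
opening: 0.1
```

```bash
python3 - <<'E'
from bench import *
import cv2
s=get_state(); print(s["time"],s["eef_pos"],s["contact_force"],abs(s["qd"]).max())
cv2.imwrite("pics/e.png",cv2.resize(capture("scene")[:,:,::-1],None,fx=1.5,fy=1.5))
E
```

```text
15.5 [514.25649406  91.3942865  204.63370415] [-16.18737627   3.73523568  11.27289429] 0.001277067884491483
```

View pics/e.png

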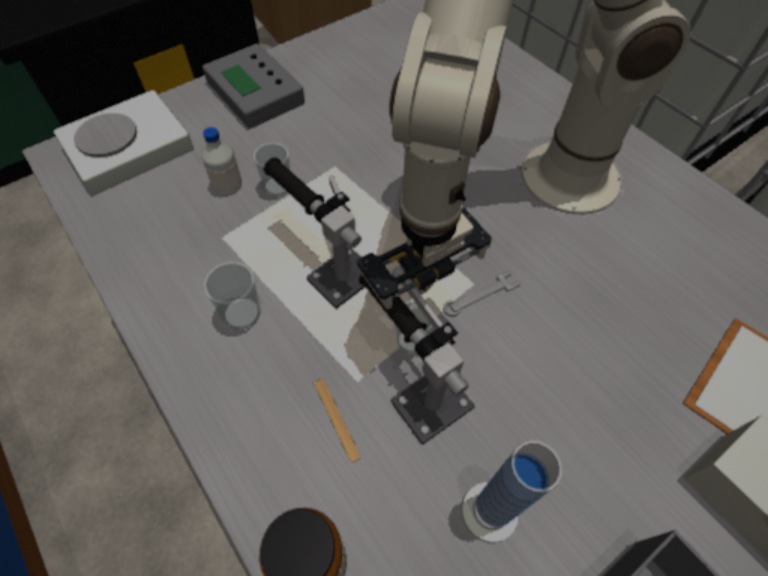

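The lever lies along its bar, and the beakers, bottle, cylinder, stick and spanner are where they stood. The catch lever at (337,188) looks untouched.

```bash
python3 -c "
from bench import *
print(sign_off())"
```

```text
the job is handed in; nothing more can be done
None
```

I pressed the brake lever to its stop with the back of the shut fingers, from the side away from the bar. I let it come all the way out, then pressed it in again and handed the job in at about 15.5 s while still holding it. `sign_off` gives no verdict.

- **Both presses:** each ended at TCP x 514.3 mm. On the first press, about 3 mm more commanded travel moved the fingers only 0.6 mm while the force rose from about 9 to about 21 N. That showed a firm stop.
- **Let out:** the contact force dropped to about zero and the picture showed the lever splayed out again.
- **Final hold:** the arm was still and the wrist force was about 20 N, under the 40 N limit. This is the whole force on the tool, not the blade contact alone.
- **Surroundings:** in the last picture the loose things and the catch lever looked unmoved. I judged this by eye. beaker_mid was partly hidden by the gripper.

**Checks that were less certain:**
- **Lever angle:** the angle from the pictures came out between 0.30 and 0.37 rad depending on which blade edge I used. The lowest values, 0.296 and 0.317, are below the 0.325 needed. I took the lever to be in mainly from the jump in force.
- **Upward force:** an upward force of about 11 N appeared at the stop. I took it to be friction on the blade, but did not confirm that.

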